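Back off the strap-clamp bolt with the reversible ratchet

TASK

The ratchet sits on the strap clamp's bolt but is still set to tighten: nudge its direction lever over to the loosening side without straining it, and do not turn the bolt before that. Then, turning the bolt only by the ratchet's handle, swing it back for room and round anticlockwise until the bolt's tab comes up against the stop pin, and lean on it there for half a second with about 15 N at the middle of the grip, never more than 20 N. Let go with the tab at the pin and the lever still on the loosening side, and leave the other things on the bench where they are.

Things in the scene. Friction and masses are not known exactly. Their poses are not given: they have to be found in the camera images.
- clamp_base: Strap clamp: green steel base 190 x 160 x 30 mm fixed to the bench; a dark strap 40 mm wide, top 56 mm above the bench, holds down a flat bar (260 mm long, along y, 85 mm to +x of the bolt). Origin: at bench height on the bolt's vertical axis. x points along the strap, away from the ratchet's handle; z up.
- swing_post (a point): Top of one of two steel posts 12 mm thick, 108 mm tall, 78 mm from the bolt axis: this one 36 mm to -x and 69 mm to +y of it in the clamp's frame, the other mirrored to -y. They stop the ratchet's neck at joint values of -0.9 and +0.9 rad.
- clamp_bolt: Clamp bolt with a bright socket (29 mm across) and collar (32 mm across, 56 to 64 mm above the bench) under the ratchet's head. Origin on its axis, 56 mm above the bench; z up. Right-handed: loosens anticlockwise seen from above. Stiff either way: 1.2 N m of friction, 6 to 9 N at the ratchet's grip; stays where left. Needs 0.6 to 0.95 rad to reach the stop.
- stop_pin: Steel stop pin 8 mm thick on the clamp's base, 58 mm from the bolt axis on its +y side, top 70 mm above the bench; origin at its foot, 30 mm above the bench. The collar's tab meets it when the bolt is fully backed off; from there the push at the grip climbs by roughly 1 N per mm.
- tab_face (a point): On the leading (anticlockwise) face of the collar's one flat tab (8 mm wide and thick, reaching 63 mm out), 58 mm from the bolt axis, 60 mm above the bench.
- pin_face (a point): On the stop pin's face where the tab comes to rest, 60 mm above the bench; tab_face meets it when the bolt is home.
- ratchet (a joint): Swing of the ratchet about the bolt axis relative to the clamp, rad: at 0 the handle points along the clamp's -x; grows anticlockwise seen from above; range -0.9 to 0.9; starts at 0.3 to 0.55, too little room for one swing. It drives the bolt one way and clicks round the other (1 to 3 N at the grip). Teeth 0.35 rad apart: up to that is lost before it bites. Over 1 rad/s it can skip.
- ratchet_grip (a point): Middle of the round black grip (24 mm thick, from 98 to 228 mm from the bolt axis): on its centre line, 160 mm from the bolt axis, 100 mm above the bench. Its x axis points along the handle to the head.
- ratchet_head (a point): Centre of the top of the ratchet's round steel head, on the bolt axis, 110 mm above the bench. The head is 64 mm across and 20 mm thick, with a 36 mm wide shoulder towards the handle that carries the direction lever.
- direction_lever (a joint): Turn of the direction lever on the head's shoulder, rad, anticlockwise positive; 0: fin points from its pivot to the bolt axis. Negative (-0.45 to -0.23 at the start, once settled) tightens, positive (0.23 to 0.45) loosens. Seen from the handle's end towards the head, the fin lies to the right to tighten, left to loosen. It rocks as the ratchet clicks and has firm stops at +-0.45.
- lever_pivot (a point): Pivot of the lever, on the handle's line 60 mm from the bolt axis, on the shoulder's top 110 mm above the bench.
- lever_tip (a point): On the lever's fin 45 mm from its pivot, 118 mm above the bench. The fin is 7 mm thick, ends 50 mm from the pivot (10 mm short of the bolt axis at 0), top 126 mm above the bench. A detent holds it on either side: pushing its end sideways takes 3 to 6 N until just past the middle, then it snaps over by itself. More than 15 N strains it.
- cold_chisel: bystander: cold chisel, a round dark bar 16 mm thick and 155 mm long with a flat tip, lying near the clamp; origin under its middle
- steel_offcut: bystander: dark flat steel offcut 90 x 25 x 12 mm, lying near the clamp; origin under its middle
- hammer: bystander: hand hammer with a wooden handle; origin under its middle
- wire_brush: bystander: brush with a wooden back; origin under its middle
- mug: bystander: black mug 84 mm across, 90 mm tall; origin at the centre of its underside
- flux_jar: bystander: white jar with a cap, 72 mm across, 90 mm tall; origin at the centre of its underside
- spare_collar: bystander: plain steel ring 42 mm across, 16 mm tall; origin at the centre of its underside

How it is judged:
By the outcome, as a careful person would: the job done as asked, in the order asked, and still so for the second after the job is handed in, with the robot touching nothing.
It also fails if it takes over 64 s, if anything falls off the work surface, if the arm or the gripper's body presses on something with over 40 N, if the wrist force passes 120 N, or if a joint passes its speed limit or range.

ROBOT

A 6-joint arm with a two-finger parallel gripper is mounted at the origin on the work surface. World frame = base frame: x ahead of the robot, y to its left, z up, the work surface at z = 0. Lengths are in m, angles in rad, forces in N, time in s.
With the tool pointing down it reaches from about 0.3 to 0.775 m from the base axis. Payload 14.6 kg.
Tool frame: the origin (TCP) lies on the centre line of the jaws, within the pads' length; the fingertips stand 19 mm ahead of it and the grasp point (between the pads) is the TCP; z points along the fingers, y is the direction in which the jaws open and shut (so a half turn about z gives the same grasp; the last joint's range is limited). The gripper opens to 94 mm and grips with 3 to 60 N. Pads are 16 mm wide; open, the fingers measure 119 mm over their backs; the gripper's body (75 mm by 177 mm) begins 78 mm behind the grasp point.
Start: joints at [-1.359, 0.3, 1.521, -0, 1.321, -0.067], TCP at [0.151, -0.529, 0.224] pointing down, gripper open.
Joint ranges: [-3.03, 3.03], [-0.79, 2.21], [0.23, 2.52], [-1.04, 4.18], [0, 3.07], [-2.55, 2.55]. Speed limits (rad/s): [2.22, 2.22, 2.57, 3.14, 3.14, 3.14].

INTERFACE

Orientations are given as [roll, pitch, yaw] about the fixed x, y, z axes, in that order (R = Rz(yaw) Ry(pitch) Rx(roll)).
In Python, from station import ctrl gives the robot as it stands. The module is installed in compiled form; this text tells all that it offers.
- The arm moves only by the shell command python3 -m creep 'ROWS' [FORCE]. ROWS is a JSON object of lists of equal length, an entry for each row: "translation": the shift along the world's x, y, z in mm, a list of three; "yaw": the turn about the world's z in rad; "gripper": the closure in counts, from 0 (fully open) to 255 (shut). A call has 1 to 5 rows; each row is the pose to reach, as a shift and turn from the pose measured when the call began; what a row does not reach only later rows make up. A row lasts 1/12 s, in which the tool goes at most 41.7 mm and 7.16 degrees, less where a joint would pass 70% of its speed; a pose out of reach is approached as far as the arm can. A call with a gripper value outside its range is refused whole. The fingers move at their own pace and stop on an object; FORCE is the grip in N (left out, the last holds). Time passes only in rows, so rows that repeat a pose let the fingers close. It gives the time, the measured TCP pose, the force and the opening at its end, in the units of the state.
- ctrl.get_obs(): the state, without advancing time (a new reading comes with each control period).
- ctrl.camera(name): name is "scene" or "top" or "wrist"; returns a dict with "pixels" (480x640x3 uint8, red, green, blue), "depth" (480x640 float32, m along the optical axis (not along the pixel's ray), 0 where there is no reading), "fx", "fy", "cx", "cy" (pixels), "dist" ([k1, k2, p1, p2, k3] as OpenCV has them; the pictures are not rectified), "R" (3x3) and "t" (3): a world point X has camera coordinates R X + t; the wrist camera has in their place "tool_from_camera" (4x4, takes a point from camera to tool coordinates, whose origin is the TCP and whose axes are the flange's). Camera axes: x right, y down, z forward; pixel columns grow to the right and rows downward; lengths in m; the calibration is good to about 2 mm. A picture is of the moment at which its call begins: read the wrist's pose just before it.
- ctrl.hand_in(): hands the job in, once; it reports no verdict.
The state is a dict: "time_s": time; "qpos": joint angles; "joint_vel": joint speeds; "tau": joint torques, N m; "ee_pos": TCP position; "eef_rot": TCP orientation; "force": force on the tool from outside, world axes, zero at the start; "moment": the same for the moment, N m; "grip_width": finger opening in m.
Only numpy, scipy, OpenCV 4.12 (cv2) and the standard library are available. Lean on these libraries where they do the work, as an engineer would, in place of code of your own. Each camera call takes 0.05 s, during which the arm holds its last target. There are 200 camera calls.

## Working session

There is one attempt and no reset: what is moved stays moved. The work goes in short steps, Python scripts to look and compute and a shell command to move; the robot and the scene stay as the last step left them, time stands still between calls to the robot, and variables do not carry over. Pictures are saved under pics/ and viewed, about 8 in all and at most 12, crops included, and the job is handed in when it is done.

```bash
mkdir -p pics
cat > h.py <<'E'
import numpy as np, cv2
from station import ctrl
def snap(name,fn):
    o=ctrl.get_obs(); c=ctrl.camera(name)
    cv2.imwrite('pics/'+fn+'.png',c['pixels'][:,:,::-1]); np.savez('pics/'+fn+'.npz',pos=o['ee_pos'],rot=o['eef_rot'],**c); return c
def world(fn,pts):
    c=np.load('pics/'+fn+'.npz'); K=np.array([[c['fx'],0,c['cx']],[0,c['fy'],c['cy']],[0,0,1]],float)
    out=[]
    for u,v in pts:
        n=cv2.undistortPoints(np.array([[[u,v]]],float),K,c['dist'])[0,0]
        d=c['depth'][int(v)-1:int(v)+2,int(u)-1:int(u)+2]; d=np.median(d[d>0]) if (d>0).any() else np.nan
        out.append(d*np.array([n[0],n[1],1]))
    P=np.array(out)
    if 'R' in c: return (P-c['t'])@c['R']
    from scipy.spatial.transform import Rotation as Ro
    T=c['tool_from_camera']; P=P@T[:3,:3].T+T[:3,3]
    return P@Ro.from_euler('xyz',c['rot']).as_matrix().T+c['pos']
def onplane(fn,pts,z):
    c=np.load('pics/'+fn+'.npz'); K=np.array([[c['fx'],0,c['cx']],[0,c['fy'],c['cy']],[0,0,1]],float)
    n=cv2.undistortPoints(np.array(pts,float)[:,None],K,c['dist'])[:,0]; r=np.c_[n,np.ones(len(n))]
    if 'R' in c: o=-c['t']@c['R']; r=r@c['R']
    else:
        from scipy.spatial.transform import Rotation as Ro
        T=c['tool_from_camera']; Rw=Ro.from_euler('xyz',c['rot']).as_matrix()
        o=Rw@T[:3,3]+c['pos']; r=r@T[:3,:3].T@Rw.T
    return o+r*((z-o[2])/r[:,2])[:,None]
E
python3 - <<'E'
from h import *
snap('scene','s0');snap('top','t0')
o=ctrl.get_obs();print(o)
E
```

```text
{'time_s': 0.1, 'qpos': array([-1.35859086e+00,  3.00414334e-01,  1.52149564e+00, -1.77090614e-06,
        1.32070016e+00, -6.66106237e-02]), 'joint_vel': array([-2.98881280e-04, -2.92651826e-03, -1.93592631e-03,  2.85543222e-04,
        4.69391779e-05,  1.86114877e-04]), 'tau': array([ 1.75660211e-03, -5.32641506e+01, -3.53285623e+01,  7.09802750e-02,
        2.34495598e-02, -7.25032783e-05]), 'ee_pos': array([ 0.15131714, -0.5285597 ,  0.2239536 ]), 'eef_rot': array([-3.14057732e+00, -6.60132848e-05,  2.78816500e-01]), 'force': array([-0.05322573, -0.41730573, -0.1471014 ]), 'moment': array([-0.01237416, -0.02817627, -0.00554028]), 'grip_width': 0.09381409197838854}
```

View pics/t0.png

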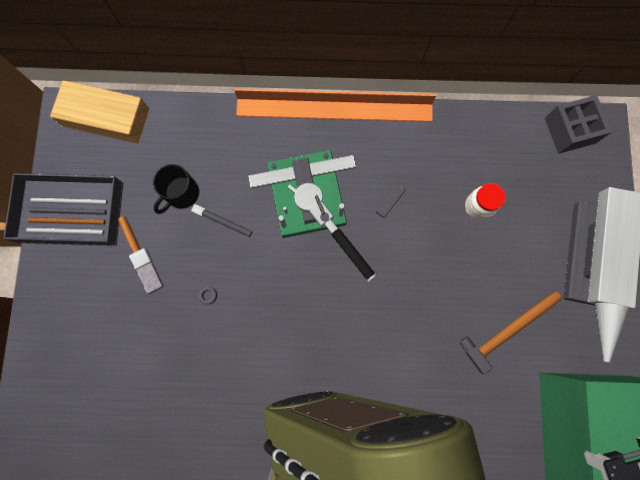

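View pics/s0.png

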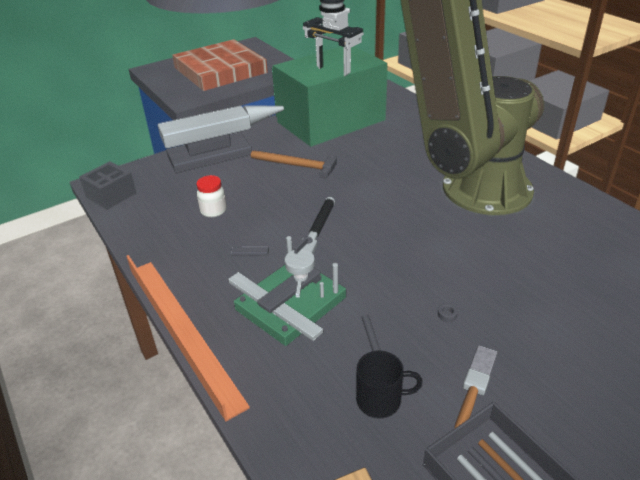

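The top view shows the ratchet head near (308,197), the grip's end near (372,277), the posts near (283,212) and (341,208), and the flat bar from (250,181) to (355,162). The chisel is at (222,220) and the offcut at (391,201). I'll zoom in for detail.

Run:
```python
from h import *
im=cv2.imread('pics/t0.png')[140:290,240:420]
cv2.imwrite('pics/t0c.png',cv2.resize(im,None,fx=4,fy=4,interpolation=cv2.INTER_CUBIC))
print(world('t0',[(308,197),(345,243),(368,272),(372,278),(252,181),(353,162)]).round(3))
print(onplane('t0',[(308,197),(345,243),(366,270)],.11).round(3))
```

```text
[[ 0.646  0.055  0.11 ]
 [ 0.542 -0.03   0.113]
 [ 0.48  -0.082  0.111]
 [ 0.467 -0.091  0.111]
 [ 0.701  0.194  0.043]
 [ 0.756 -0.049  0.043]]
[[ 0.646  0.055  0.11 ]
 [ 0.543 -0.03   0.11 ]
 [ 0.484 -0.078  0.11 ]]
```

View pics/t0c.png

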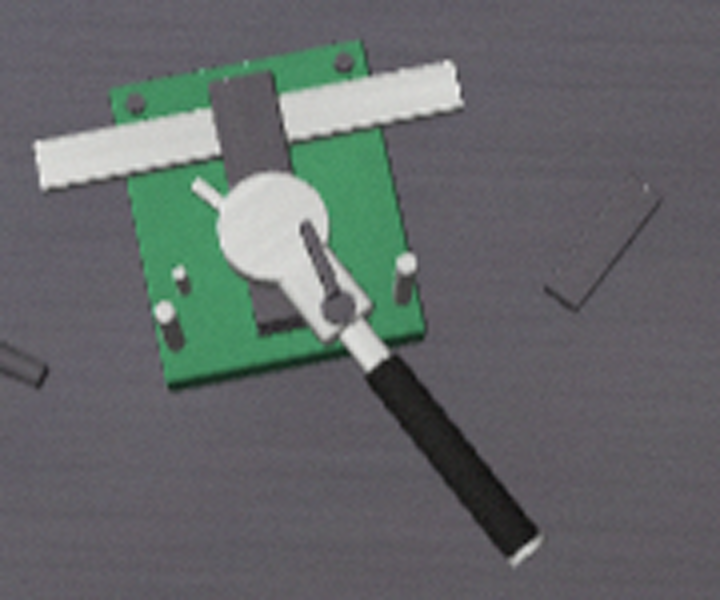

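```bash
python3 -m creep '{"translation":[[28,30,6],[56,60,12],[84,90,18],[112,120,24],[140,150,30]],"yaw":[0.04,0.08,0.12,0.16,0.2],"gripper":[255,255,255,255,255]}' 10
python3 -m creep '{"translation":[[28,30,0],[56,60,0],[84,90,0],[112,120,0],[140,150,0]],"yaw":[0.04,0.08,0.12,0.16,0.2],"gripper":[255,255,255,255,255]}'
python3 -m creep '{"translation":[[28,30,0],[56,60,0],[84,90,0],[112,120,0],[140,150,0]],"yaw":[0,0,0,0,0],"gripper":[255,255,255,255,255]}'
python3 -m creep '{"translation":[[20,25,0],[40,50,0],[60,70,0],[80,80,0],[80,80,0]],"yaw":[0,0,0,0,0],"gripper":[255,255,255,255,255]}'
python3 - <<'E'
from h import *
snap('wrist','w0');o=ctrl.get_obs();print(o['time_s'],o['ee_pos'],o['eef_rot'],o['force'],o['grip_width'])
E
```

```text
time_s: 0.52
ee_pos: [0.2921, -0.3768, 0.254]
eef_rot: [-3.14, -0.0, 0.48]
force: [1.1, -1.2, -0.2]
grip_width: 0.0639
time_s: 0.93
ee_pos: [0.433, -0.225, 0.254]
eef_rot: [-3.14, 0.0, 0.682]
force: [-0.1, -1.1, -0.7]
grip_width: 0.0311
time_s: 1.35
ee_pos: [0.574, -0.073, 0.2537]
eef_rot: [-3.14, 0.0, 0.683]
force: [0.4, -0.2, 0.4]
grip_width: 0.0008
time_s: 1.77
ee_pos: [0.6557, 0.0094, 0.2522]
eef_rot: [-3.139, 0.001, 0.685]
force: [-0.5, -0.4, -1.2]
grip_width: 0.0002
1.8167 [0.65460799 0.008155   0.25226569] [-3.13860361e+00  1.66639917e-03  6.84347188e-01] [-0.18100079 -0.05157407 -0.8007149 ] 0.0003864060820698894
```

View pics/w0.png

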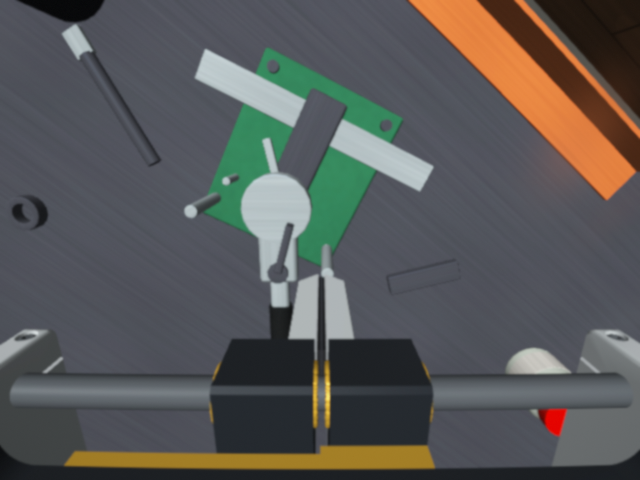

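The wrist view shows the head centre at (276,208), the lever pivot at (278,272), the fin end at about (290,226), to the right so set to tighten, and the right post's top at (327,272).

Run:
```python
from h import *
h=world('w0',[(276,208)])[0]; p=onplane('w0',[(278,272)],.118)[0]; f=onplane('w0',[(290,226)],.126)[0]
print(h,p,f,onplane('w0',[(276,208),(281,318)],.11))
o=ctrl.get_obs()['ee_pos']
B=h[:2]
d=B-p[:2]; print(np.linalg.norm(d),np.arctan2(d[1],d[0]), np.arctan2(*(f-p)[[1,0]]))
a=.69;d=np.array([np.cos(a),np.sin(a)]);l=np.array([-d[1],d[0]])
for q in(p,f,o): print((q[:2]-B)@d,(q[:2]-B)@l)
```

```text
[0.64846039 0.0561073  0.1092462 ] [0.60407356 0.01878155 0.118     ] [0.64753684 0.0376138  0.126     ] [[ 0.64863923  0.05612145  0.11      ]
 [ 0.56401377 -0.01408294  0.11      ]]
0.05799484431207871 0.6991988024761662 0.40887225271555583
-0.057992390626469985 -0.0005334755937851896
-0.012484089699064057 -0.013675167970136506
-0.025782107514979825 -0.04089619571755445
```

```bash
python3 -m creep '{"translation":[[6,5,-30],[6,5,-60],[6,5,-90],[6,5,-110],[6,5,-118]],"yaw":[0,0,0,0,0],"gripper":[255,255,255,255,255]}'
python3 -m creep '{"translation":[[0,0,0],[-1.3,1.5,0],[-2.6,3.1,0],[-3.8,4.6,0],[-5.1,6.2,0]],"yaw":[0,0,0,0,0],"gripper":[255,255,255,255,255]}'
python3 -m creep '{"translation":[[-0.6,0.8,0],[-1.3,1.5,0],[-1.9,2.3,0],[-2.5,3.1,0],[-2.5,3.1,0]],"yaw":[0,0,0,0,0],"gripper":[255,255,255,255,255]}'
python3 - <<'E'
from h import *
snap('wrist','w1')
im=cv2.imread('pics/w1.png')[150:350,180:400]
cv2.imwrite('pics/w1c.png',cv2.resize(im,None,fx=3,fy=3))
E
```

```text
time_s: 2.23
ee_pos: [0.6588, 0.0124, 0.1308]
eef_rot: [-3.135, 0.005, 0.684]
force: [-0.5, 0.1, -0.7]
grip_width: 0.0007
time_s: 2.65
ee_pos: [0.6539, 0.0188, 0.1321]
eef_rot: [-3.137, 0.004, 0.684]
force: [-0.1, -0.0, 1.1]
grip_width: 0.0006
time_s: 3.07
ee_pos: [0.6513, 0.022, 0.1322]
eef_rot: [-3.137, 0.004, 0.684]
force: [0.5, -0.1, 0.2]
grip_width: 0.0005
```

View pics/w1c.png

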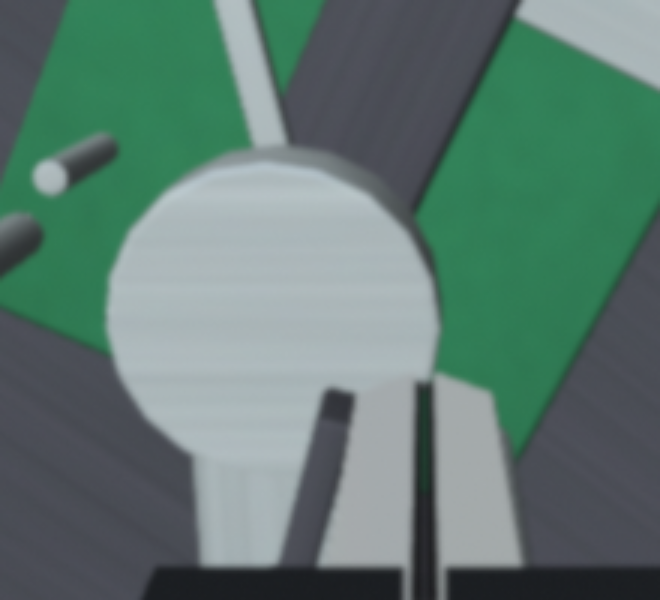

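The finger is right beside the fin, with its end at (340,395) in the crop. I'll push gently to the left.

```bash
python3 -m creep '{"translation":[[-0.6,0.8,0],[-1.3,1.5,0],[-1.9,2.3,0],[-2.5,3.1,0],[-3.2,3.9,0]],"yaw":[0,0,0,0,0],"gripper":[255,255,255,255,255]}'
python3 -m creep '{"translation":[[-0.6,0.8,0],[-1.3,1.5,0],[-1.9,2.3,0],[-2.5,3.1,0],[-3.2,3.9,0]],"yaw":[0,0,0,0,0],"gripper":[255,255,255,255,255]}'
python3 -m creep '{"translation":[[-0.5,0.6,0],[-1,1.2,0],[-1.5,1.8,0],[-1.9,2.3,0],[-1.9,2.3,0]],"yaw":[0,0,0,0,0],"gripper":[255,255,255,255,255]}'
```

```text
time_s: 3.53
ee_pos: [0.6482, 0.0259, 0.1322]
eef_rot: [-3.137, 0.004, 0.684]
force: [2.2, 0.5, -0.5]
grip_width: 0.0005
time_s: 3.95
ee_pos: [0.6448, 0.0299, 0.1322]
eef_rot: [-3.137, 0.004, 0.684]
force: [0.4, -1.5, 0.4]
grip_width: 0.0005
time_s: 4.37
ee_pos: [0.6428, 0.0323, 0.1321]
eef_rot: [-3.136, 0.004, 0.684]
force: [-0.2, -0.1, -0.7]
grip_width: 0.0006
```

Run:
```python
from h import *
print(ctrl.get_obs()['force'])
snap('wrist','w2')
im=cv2.imread('pics/w2.png')[150:350,180:400]
cv2.imwrite('pics/w2c.png',cv2.resize(im,None,fx=3,fy=3))
```

```text
[-0.2154889  -0.06782617 -0.70866507]
```

View pics/w2c.png

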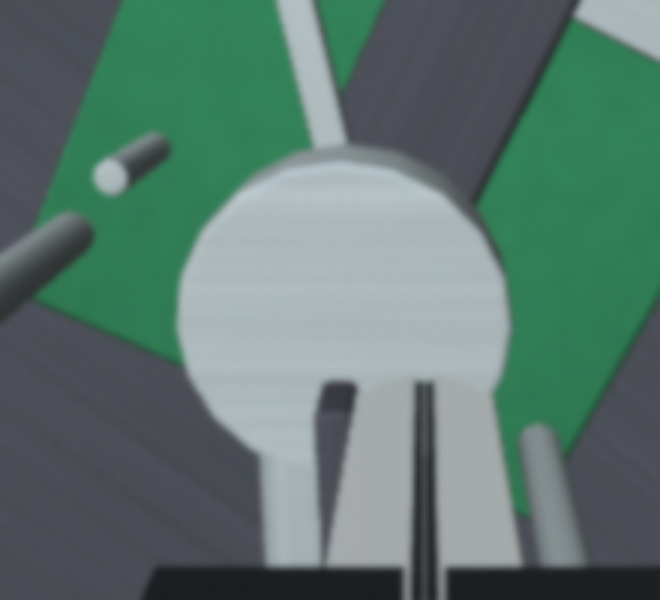

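The fin end, at (338,395), stands about at the middle and is still against the finger. A bit more.

```bash
python3 -m creep '{"translation":[[-0.6,0.8,0],[-1.3,1.5,0],[-1.9,2.3,0],[-2.5,3.1,0],[-2.5,3.1,0]],"yaw":[0,0,0,0,0],"gripper":[255,255,255,255,255]}'
python3 -m creep '{"translation":[[3,-3.5,0],[6,-8,0],[12,-15,0],[12,-15,15],[12,-15,40]],"yaw":[0,0,0,0,0],"gripper":[255,255,255,255,255]}'
python3 - <<'E'
from h import *
snap('wrist','w3')
im=cv2.imread('pics/w3.png')[150:350,180:400]
cv2.imwrite('pics/w3c.png',cv2.resize(im,None,fx=3,fy=3))
E
```

```text
time_s: 4.83
ee_pos: [0.6402, 0.0356, 0.1321]
eef_rot: [-3.136, 0.004, 0.684]
force: [-0.2, -0.2, -0.6]
grip_width: 0.0009
time_s: 5.25
ee_pos: [0.6518, 0.0194, 0.1698]
eef_rot: [-3.133, 0.008, 0.683]
force: [-0.4, -0.0, -0.5]
grip_width: 0.0005
```

View pics/w3c.png

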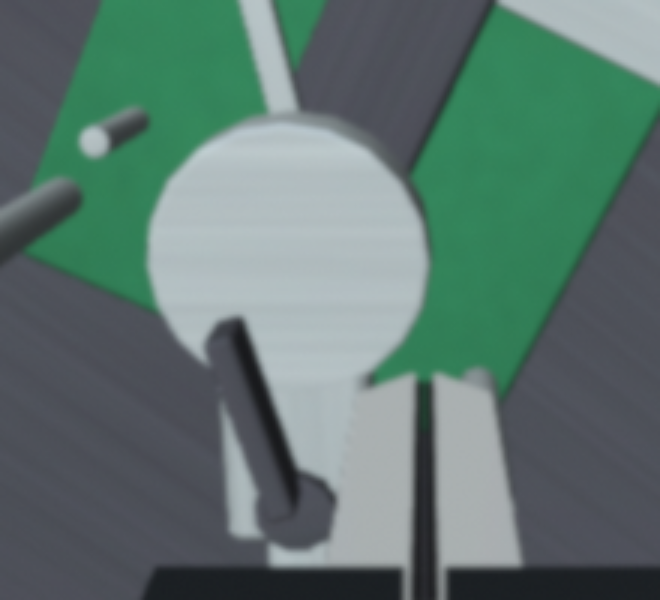

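The lever has snapped over to the left, with its end at (228,330) in the crop, so it is set to loosen. Next I'll move to the grip.

```bash
python3 -m creep '{"translation":[[-10,-5,25],[-40,-20,45],[-75,-38,50],[-110,-55,50],[-127,-65,50]],"yaw":[0,0,0,0,0],"gripper":[0,0,0,0,0]}' 40
python3 -m creep '{"translation":[[0,0,0],[0,0,0],[0,0,-20],[0,0,-40],[0,0,-60]],"yaw":[0,0,0,0,0],"gripper":[0,0,0,0,0]}'
python3 - <<'E'
from h import *
o=ctrl.get_obs();print(o['time_s'],o['ee_pos'],o['eef_rot'],o['force'],o['grip_width'])
B=np.array([.648,.056])
g=lambda t:B-.16*np.array([np.cos(t),np.sin(t)])
print(g(.692))
for a0 in np.arange(.692,-.5,-.25):
  print(round(a0,3),[[float(x) for x in ((g(a0-k*.05)-g(a0))*1000).round(1)] for k in range(1,6)])
E
```

```text
time_s: 5.72
ee_pos: [0.5246, -0.0471, 0.2279]
eef_rot: [-3.14, 0.0, 0.682]
force: [0.6, 0.3, -0.0]
grip_width: 0.0304
time_s: 6.13
ee_pos: [0.5258, -0.0469, 0.1672]
eef_rot: [-3.141, -0.0, 0.682]
force: [-0.8, 0.9, 0.1]
grip_width: 0.0635
6.1333 [ 0.52579473 -0.04689542  0.16716057] [-3.14070301e+00 -1.51686708e-04  6.82436700e-01] [-0.75002959  0.87608057  0.14297857] 0.06349689310710566
[ 0.52480458 -0.04609254]
0.692 [[-4.9, 6.3], [-9.6, 12.8], [-13.9, 19.6], [-17.8, 26.5], [-21.4, 33.7]]
0.442 [[-3.2, 7.3], [-6.1, 14.8], [-8.6, 22.4], [-10.7, 30.1], [-12.4, 37.9]]
0.192 [[-1.3, 7.9], [-2.3, 15.8], [-2.8, 23.8], [-2.9, 31.8], [-2.7, 39.8]]
-0.058 [[0.7, 8.0], [1.7, 15.9], [3.2, 23.8], [5.0, 31.5], [7.3, 39.2]]
-0.308 [[2.6, 7.6], [5.6, 15.0], [9.0, 22.2], [12.7, 29.3], [16.7, 36.2]]
```

```bash
python3 -m creep '{"translation":[[0,0,-20],[0,0,-40],[0,0,-60],[0,0,-67],[0,0,-67]],"yaw":[0,0,0.005,0.01,0.01],"gripper":[0,0,100,178,178]}' 40
python3 -m creep '{"translation":[[0,0,0],[0,0,0],[0,0,0],[0,0,0],[0,0,0]],"yaw":[0,0,0,0,0],"gripper":[178,178,178,178,178]}'
```

```text
time_s: 6.55
ee_pos: [0.5258, -0.0466, 0.0984]
eef_rot: [-3.138, 0.002, 0.693]
force: [0.2, 0.1, 0.3]
grip_width: 0.0637
time_s: 6.97
ee_pos: [0.5261, -0.0466, 0.099]
eef_rot: [-3.139, 0.001, 0.693]
force: [0.3, 0.6, 0.1]
grip_width: 0.0308
```

```bash
python3 -m creep '{"translation":[[-4.9,6.3,1],[-9.6,12.8,1],[-13.9,19.6,1],[-17.8,26.5,1],[-21.4,33.7,1]],"yaw":[-0.05,-0.1,-0.15,-0.2,-0.25],"gripper":[185,185,185,185,185]}'
python3 -m creep '{"translation":[[-3.2,7.3,0],[-6.1,14.8,0],[-8.6,22.4,0],[-10.7,30.1,0],[-12.4,37.9,0]],"yaw":[-0.05,-0.1,-0.15,-0.2,-0.25],"gripper":[185,185,185,185,185]}'
python3 - <<'E'
from h import *
o=ctrl.get_obs();B=np.array([.648,.056]);v=B-o['ee_pos'][:2];print(np.hypot(*v),np.arctan2(v[1],v[0]),o['eef_rot'],o['force'])
E
```

```text
time_s: 7.38
ee_pos: [0.5047, -0.0131, 0.1005]
eef_rot: [-3.14, 0.001, 0.44]
force: [0.9, -4.9, 0.6]
grip_width: 0.0256
time_s: 7.8
ee_pos: [0.4921, 0.0248, 0.1008]
eef_rot: [-3.141, 0.001, 0.188]
force: [-1.6, -1.2, -0.2]
grip_width: 0.026
0.15899711888510984 0.19724854323928617 [-3.14079357e+00  7.43559768e-04  1.87877319e-01] [-1.62453022 -1.1838387  -0.20058653]
```

```bash
python3 -m creep '{"translation":[[-1.3,7.9,0],[-2.3,15.8,0],[-2.8,23.8,0],[-2.9,31.8,0],[-2.7,39.8,0]],"yaw":[-0.05,-0.1,-0.15,-0.2,-0.25],"gripper":[185,185,185,185,185]}'
python3 -m creep '{"translation":[[0.7,8,0],[1.7,15.9,0],[3.2,23.8,0],[5,31.5,0],[7.3,39.2,0]],"yaw":[-0.05,-0.1,-0.15,-0.2,-0.25],"gripper":[185,185,185,185,185]}'
python3 -m creep '{"translation":[[2.6,7.6,0],[5.6,15,0],[9,22.2,0],[12.7,29.3,0],[12.7,29.3,0]],"yaw":[-0.05,-0.1,-0.15,-0.2,-0.2],"gripper":[185,185,185,185,185]}'
python3 - <<'E'
from h import *
o=ctrl.get_obs();B=np.array([.648,.056]);v=B-o['ee_pos'][:2];print(np.hypot(*v),np.arctan2(v[1],v[0]),o['eef_rot'],o['force'],o['qpos'])
snap('scene','s1')
im=cv2.imread('pics/s1.png')[180:350,200:440]
cv2.imwrite('pics/s1c.png',cv2.resize(im,None,fx=3,fy=3))
g=lambda t:B-.16*np.array([np.cos(t),np.sin(t)])
a=np.arctan2(v[1],v[0])
for a0 in np.arange(a,.9,.25):
  print(round(a0,3),[[float(x) for x in ((g(a0+k*.05)-g(a0))*1000).round(1)] for k in range(1,6)])
E
```

```text
time_s: 8.22
ee_pos: [0.4893, 0.0646, 0.1011]
eef_rot: [-3.141, 0.001, -0.065]
force: [-0.7, -2.8, -0.9]
grip_width: 0.0257
time_s: 8.63
ee_pos: [0.4966, 0.1038, 0.1014]
eef_rot: [3.141, 0.0, -0.317]
force: [-0.1, -4.3, -0.4]
grip_width: 0.0258
time_s: 9.05
ee_pos: [0.5097, 0.1338, 0.1017]
eef_rot: [3.142, -0.0, -0.519]
force: [-0.8, -0.7, -0.3]
grip_width: 0.0257
0.15868617236776242 -0.5127623335180559 [ 3.14155460e+00 -1.34506533e-04 -5.19035232e-01] [-0.75965066 -0.69698996 -0.30798867] [ 1.87345354e-01  3.86245799e-01  1.71270751e+00 -1.34597818e-04
  1.04256173e+00  2.27724475e+00]
-0.513 [[-3.7, -7.1], [-7.1, -14.3], [-10.2, -21.7], [-12.8, -29.3], [-15.1, -36.9]]
-0.263 [[-1.9, -7.8], [-3.4, -15.6], [-4.5, -23.6], [-5.2, -31.5], [-5.5, -39.5]]
-0.013 [[0.1, -8.0], [0.6, -16.0], [1.5, -23.9], [2.8, -31.8], [4.5, -39.6]]
0.237 [[2.1, -7.7], [4.5, -15.3], [7.4, -22.8], [10.6, -30.1], [14.1, -37.3]]
0.487 [[3.9, -7.0], [8.2, -13.7], [12.8, -20.3], [17.7, -26.6], [22.9, -32.6]]
0.737 [[5.5, -5.8], [11.3, -11.3], [17.4, -16.5], [23.7, -21.4], [30.3, -26.0]]
```

View pics/s1c.png

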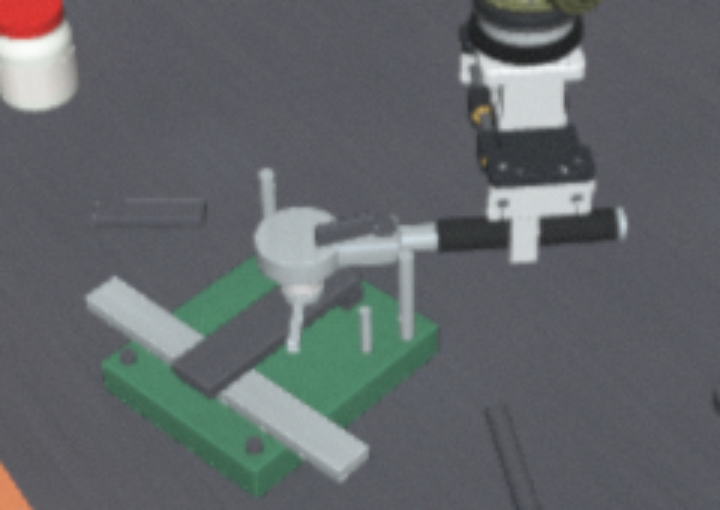

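The ratchet is near the left post, with its neck at (400,235), and the tab looks unmoved. Now I'll drive anticlockwise.

```bash
python3 -m creep '{"translation":[[-3.7,-7.1,0],[-7.1,-14.3,0],[-10.2,-21.7,0],[-12.8,-29.3,0],[-15.1,-36.9,0]],"yaw":[0.05,0.1,0.15,0.2,0.25],"gripper":[185,185,185,185,185]}'
python3 -m creep '{"translation":[[-1.9,-7.8,0],[-3.4,-15.6,0],[-4.5,-23.6,0],[-5.2,-31.5,0],[-5.5,-39.5,0]],"yaw":[0.05,0.1,0.15,0.2,0.25],"gripper":[185,185,185,185,185]}'
python3 -m creep '{"translation":[[0,-4,0],[0.1,-8,0],[0.3,-12,0],[0.6,-16,0],[0.6,-16,0]],"yaw":[0.025,0.05,0.075,0.1,0.1],"gripper":[185,185,185,185,185]}'
python3 - <<'E'
from h import *
o=ctrl.get_obs();B=np.array([.648,.056]);v=B-o['ee_pos'][:2];a=np.arctan2(v[1],v[0]);print(np.hypot(*v),a,o['eef_rot'],o['force'])
snap('scene','s2');snap('top','t2')
A=cv2.imread('pics/s2.png')[200:340,220:380];C=cv2.imread('pics/t2.png')[140:290,240:400]
cv2.imwrite('pics/s2c.png',np.hstack([cv2.resize(x,(400,400)) for x in(A,C)]))
g=lambda t:B-.159*np.array([np.cos(t),np.sin(t)])
for a0 in np.arange(a,.8,.125):
  print(round(a0,3),[[float(x) for x in ((g(a0+k*.025)-g(a0))*1000).round(1)] for k in range(1,6)])
E
```

```text
time_s: 9.52
ee_pos: [0.494, 0.096, 0.1018]
eef_rot: [-3.141, -0.0, -0.261]
force: [0.7, 1.5, -0.7]
grip_width: 0.0257
time_s: 9.93
ee_pos: [0.4884, 0.0568, 0.102]
eef_rot: [-3.139, -0.001, -0.007]
force: [2.5, 10.6, -2.6]
grip_width: 0.0258
time_s: 10.35
ee_pos: [0.4889, 0.0408, 0.1021]
eef_rot: [-3.138, -0.002, 0.096]
force: [2.5, 5.3, -2.9]
grip_width: 0.0255
0.15979464504707008 0.0954464522155039 [-3.13800473e+00 -1.84439150e-03  9.58541309e-02] [ 2.45893732  5.33488423 -2.92227655]
0.095 [[0.4, -4.0], [1.0, -7.9], [1.6, -11.8], [2.3, -15.7], [3.1, -19.6]]
0.22 [[0.9, -3.9], [1.9, -7.7], [3.0, -11.5], [4.2, -15.3], [5.5, -19.1]]
0.345 [[1.4, -3.7], [2.9, -7.4], [4.5, -11.1], [6.1, -14.7], [7.9, -18.2]]
0.47 [[1.8, -3.5], [3.8, -7.0], [5.8, -10.4], [7.9, -13.8], [10.1, -17.1]]
0.595 [[2.3, -3.3], [4.6, -6.5], [7.1, -9.6], [9.6, -12.7], [12.1, -15.7]]
0.72 [[2.7, -3.0], [5.4, -5.8], [8.2, -8.7], [11.1, -11.4], [14.0, -14.1]]
```

View pics/s2c.png

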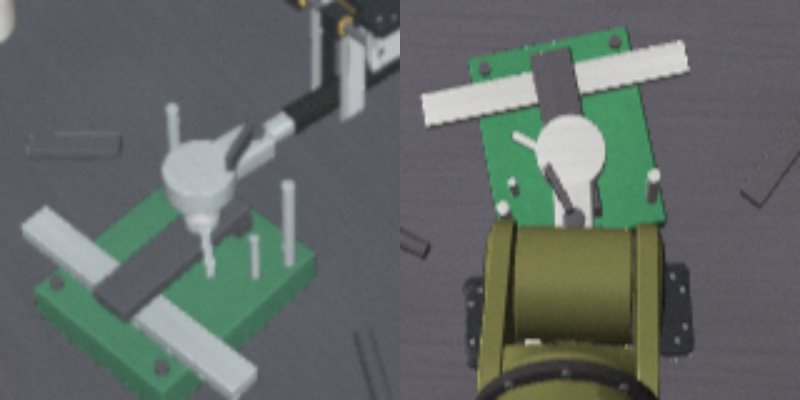

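The tab has moved to (515,133) in the right panel and the lever is still left. The bolt turns, so I'll continue more slowly.

```bash
python3 -m creep '{"translation":[[0.4,-4,0],[1,-7.9,0],[1.6,-11.8,0],[2.3,-15.7,0],[3.1,-19.6,0]],"yaw":[0.025,0.05,0.075,0.1,0.125],"gripper":[185,185,185,185,185]}'
python3 -m creep '{"translation":[[0.9,-3.9,0],[1.9,-7.7,0],[3,-11.5,0],[4.2,-15.3,0],[5.5,-19.1,0]],"yaw":[0.025,0.05,0.075,0.1,0.125],"gripper":[185,185,185,185,185]}'
python3 -m creep '{"translation":[[1.4,-3.7,0],[2.9,-7.4,0],[4.5,-11.1,0],[6.1,-14.7,0],[6.1,-14.7,0]],"yaw":[0.025,0.05,0.075,0.1,0.1],"gripper":[185,185,185,185,185]}'
python3 - <<'E'
from h import *
o=ctrl.get_obs();B=np.array([.648,.056]);v=B-o['ee_pos'][:2];a=np.arctan2(v[1],v[0]);print(np.hypot(*v),a,o['eef_rot'],o['force'])
snap('top','t3');snap('scene','s3')
g=lambda t:B-.16*np.array([np.cos(t),np.sin(t)])
for a0 in np.arange(a,.9,.0625):
  print(round(a0,3),[[float(x) for x in ((g(a0+k*.0125)-g(a0))*1000).round(1)] for k in range(1,6)])
E
```

```text
time_s: 10.87
ee_pos: [0.4917, 0.0219, 0.1022]
eef_rot: [-3.136, -0.002, 0.222]
force: [0.6, 9.6, -1.8]
grip_width: 0.0259
time_s: 11.28
ee_pos: [0.4968, 0.0033, 0.1021]
eef_rot: [-3.135, -0.003, 0.351]
force: [0.1, 9.2, -0.5]
grip_width: 0.0257
time_s: 11.7
ee_pos: [0.5027, -0.0113, 0.1022]
eef_rot: [-3.133, -0.003, 0.454]
force: [0.7, 6.4, -1.5]
grip_width: 0.0259
0.16010506962610377 0.4336527759738507 [-3.13320942 -0.00326803  0.45370836] [ 0.74152007  6.44386315 -1.54039136]
0.434 [[0.9, -1.8], [1.7, -3.6], [2.6, -5.4], [3.5, -7.2], [4.5, -8.9]]
0.496 [[1.0, -1.8], [1.9, -3.5], [3.0, -5.2], [4.0, -6.9], [5.0, -8.6]]
0.559 [[1.1, -1.7], [2.2, -3.4], [3.3, -5.0], [4.4, -6.7], [5.6, -8.3]]
0.621 [[1.2, -1.6], [2.4, -3.2], [3.6, -4.8], [4.8, -6.4], [6.1, -7.9]]
0.684 [[1.3, -1.5], [2.6, -3.1], [3.9, -4.6], [5.2, -6.1], [6.6, -7.6]]
0.746 [[1.4, -1.5], [2.8, -2.9], [4.2, -4.3], [5.6, -5.7], [7.0, -7.1]]
0.809 [[1.5, -1.4], [2.9, -2.7], [4.4, -4.1], [5.9, -5.4], [7.4, -6.7]]
0.871 [[1.5, -1.3], [3.1, -2.5], [4.7, -3.8], [6.2, -5.0], [7.8, -6.2]]
```

```bash
python3 -m creep '{"translation":[[0.9,-1.8,0],[1.7,-3.6,0],[2.6,-5.4,0],[3.5,-7.2,0],[4.5,-8.9,0]],"yaw":[0,0.01,0.02,0.03,0.043],"gripper":[185,185,185,185,185]}'
python3 -m creep '{"translation":[[1,-1.8,0],[1.9,-3.5,0],[3,-5.2,0],[4,-6.9,0],[5,-8.6,0]],"yaw":[0.0125,0.025,0.0375,0.05,0.0625],"gripper":[185,185,185,185,185]}'
python3 - <<'E'
from h import *
o=ctrl.get_obs();B=np.array([.648,.056]);v=B-o['ee_pos'][:2];a=np.arctan2(v[1],v[0]);print(np.hypot(*v),a,o['eef_rot'],o['force'],'tang',o['force'][:2]@[-np.sin(a),np.cos(a)])
snap('top','t4');snap('scene','s4')
A=cv2.imread('pics/s4.png')[200:340,220:380];C=cv2.imread('pics/t4.png')[140:290,240:400]
cv2.imwrite('pics/s4c.png',np.hstack([cv2.resize(x,(400,400)) for x in(A,C)]))
E
```

```text
time_s: 12.22
ee_pos: [0.5066, -0.0194, 0.1021]
eef_rot: [-3.131, -0.004, 0.498]
force: [-1.4, 9.1, -0.3]
grip_width: 0.026
time_s: 12.63
ee_pos: [0.5111, -0.0273, 0.1021]
eef_rot: [-3.13, -0.004, 0.563]
force: [-0.1, 9.8, -0.6]
grip_width: 0.0259
0.16020265459315874 0.5465190785113937 [-3.129516   -0.00416601  0.56252425] [-0.08992217  9.79622375 -0.60435393] tang 8.416027949106942
```

View pics/s4c.png

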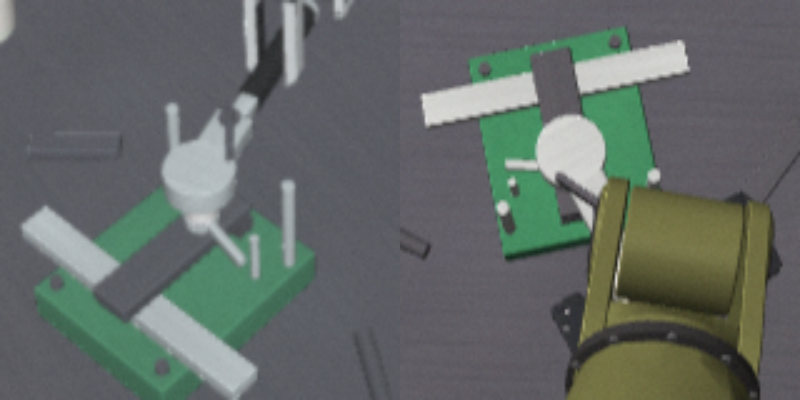

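The tab, at (515,163) in the right panel, is close to the pin at (513,185). I'll go on in small steps and watch the force.

```bash
python3 -m creep '{"translation":[[1.1,-1.7,0],[2.2,-3.4,0],[3.3,-5,0],[4.4,-6.7,0],[5.6,-8.3,0]],"yaw":[0.0,0.015,0.0275,0.04,0.05],"gripper":[185,185,185,185,185]}'
python3 -m creep '{"translation":[[0.8,-1.1,0],[1.6,-2.2,0],[2.4,-3.2,0],[3.2,-4.3,0],[4,-5.4,0]],"yaw":[0.008,0.016,0.024,0.032,0.04],"gripper":[185,185,185,185,185]}'
cat > f.py <<'E'
from h import *
o=ctrl.get_obs();B=np.array([.648,.056]);v=B-o['ee_pos'][:2];a=np.arctan2(v[1],v[0]);t=np.array([-np.sin(a),np.cos(a)])
print('t',o['time_s'],'r',np.hypot(*v),'ang',a,'yaw',o['eef_rot'][2],'tang',o['force'][:2]@t,'rad',o['force'][:2]@v/np.hypot(*v),'fz',o['force'][2],'mm per 1mm fwd',-t)
E
python3 f.py
```

```text
time_s: 13.15
ee_pos: [0.5162, -0.0351, 0.102]
eef_rot: [-3.128, -0.004, 0.615]
force: [-2.1, 8.5, -0.2]
grip_width: 0.0262
time_s: 13.57
ee_pos: [0.5196, -0.0398, 0.102]
eef_rot: [-3.126, -0.005, 0.657]
force: [-1.4, 9.1, 0.1]
grip_width: 0.0259
t 13.5667 r 0.1602015385715948 ang 0.6410102960296276 yaw 0.6571431439576747 tang 8.107541489850279 rad 4.329558051155605 fz 0.09363989957989716 mm per 1mm fwd [ 0.59800549 -0.801492  ]
```

```bash
python3 -m creep '{"translation":[[0.6,-0.8,0],[1.2,-1.6,0],[1.8,-2.4,0],[2.4,-3.2,0],[3,-3.9,0]],"yaw":[0,0.006,0.012,0.018,0.025],"gripper":[185,185,185,185,185]}'
python3 f.py
python3 -m creep '{"translation":[[0.6,-0.8,0],[1.2,-1.6,0],[1.8,-2.4,0],[2.5,-3.1,0],[3.1,-3.9,0]],"yaw":[0,0.006,0.012,0.018,0.025],"gripper":[185,185,185,185,185]}'
python3 f.py
```

```text
time_s: 13.98
ee_pos: [0.5221, -0.0429, 0.102]
eef_rot: [-3.124, -0.006, 0.684]
force: [-1.6, 9.6, -0.7]
grip_width: 0.0262
t 13.9833 r 0.1601529878250594 ang 0.6659016319253194 yaw 0.6843216441533169 tang 8.506125026188315 rad 4.672941615159491 fz -0.6560906948698135 mm per 1mm fwd [ 0.61776839 -0.78636011]
time_s: 14.4
ee_pos: [0.5246, -0.0461, 0.102]
eef_rot: [-3.122, -0.006, 0.711]
force: [-1.3, 10.1, -0.4]
grip_width: 0.0256
t 14.4 r 0.1601726070910786 ang 0.6909276045435523 yaw 0.7114103332580266 tang 8.577225494187905 rad 5.409227918559312 fz -0.39430014193568136 mm per 1mm fwd [ 0.63725232 -0.77065523]
```

```bash
python3 -m creep '{"translation":[[0.9,-0.6,0],[1.8,-1.2,0],[2.6,-1.8,0],[3.3,-2.6,0],[4,-3.3,0]],"yaw":[0,0,0,0.005,0.01],"gripper":[185,185,185,185,185]}'
python3 f.py
python3 -m creep '{"translation":[[0.6,-0.8,0],[1.3,-1.5,0],[1.9,-2.3,0],[2.6,-3,0],[3.2,-3.8,0]],"yaw":[0,0.006,0.012,0.018,0.025],"gripper":[185,185,185,185,185]}'
python3 f.py
```

```text
time_s: 14.82
ee_pos: [0.5272, -0.0491, 0.1019]
eef_rot: [-3.119, -0.005, 0.724]
force: [-7.9, 3.7, 3.9]
grip_width: 0.0259
t 14.8167 r 0.1600738672614666 ang 0.7161266475224718 yaw 0.7237975653208593 tang 7.974252108632609 rad -3.5054441189205083 fz 3.9026333301280127 mm per 1mm fwd [ 0.65646772 -0.75435411]
time_s: 15.23
ee_pos: [0.5295, -0.0521, 0.1018]
eef_rot: [-3.116, -0.005, 0.751]
force: [-4.0, 10.6, 2.8]
grip_width: 0.0261
t 15.2333 r 0.16037777968948308 ang 0.7392830097477858 yaw 0.7509843712660456 tang 10.538819309390558 rad 4.237143190061082 fz 2.844032119108898 mm per 1mm fwd [ 0.67375826 -0.73895183]
```

```bash
python3 -m creep '{"translation":[[0.5,-0.4,0],[1,-0.8,0],[1.5,-1.3,0],[1.9,-1.7,0],[2.2,-2.1,0]],"yaw":[0,0.003,0.006,0.009,0.012],"gripper":[185,185,185,185,185]}'
python3 f.py
```

```text
time_s: 15.65
ee_pos: [0.5306, -0.0532, 0.1018]
eef_rot: [-3.113, -0.005, 0.765]
force: [-6.6, 11.3, 3.0]
grip_width: 0.0261
t 15.65 r 0.16032678659907829 ang 0.7490184705607219 yaw 0.7651429803164975 tang 12.738444950613186 rad 2.856412994122486 fz 3.0071709489063947 mm per 1mm fwd [ 0.68092026 -0.73235756]
```

```bash
python3 -m creep '{"translation":[[0.6,-0.5,0],[1.2,-1,0],[1.7,-1.5,0],[1.7,-1.5,0],[1.7,-1.5,0]],"yaw":[0,0,0,0,0],"gripper":[185,185,185,185,185]}'
python3 f.py
```

```text
time_s: 16.07
ee_pos: [0.5311, -0.0537, 0.1017]
eef_rot: [-3.109, -0.005, 0.767]
force: [-7.3, 9.1, 3.6]
grip_width: 0.0262
t 16.0667 r 0.16032883438722748 ang 0.7534534376795557 yaw 0.7671871669737662 tang 11.611573723926858 rad 0.8731239825874751 fz 3.583085481699531 mm per 1mm fwd [ 0.68416153 -0.72933051]
```

```bash
python3 -m creep '{"translation":[[1.2,-1.2,0],[2,-2,0],[2.7,-2.9,0],[2.7,-2.9,0],[2.7,-2.9,0]],"yaw":[0,0,0,0,0],"gripper":[185,185,185,185,185]}'
python3 f.py
```

```text
time_s: 16.48
ee_pos: [0.5325, -0.0554, 0.1017]
eef_rot: [-3.105, -0.005, 0.769]
force: [-6.6, 11.6, 4.2]
grip_width: 0.0259
t 16.4833 r 0.16049029331288633 ang 0.7674304765319564 yaw 0.769240679088973 tang 12.935329345769093 rad 3.261929722398635 fz 4.245146681612395 mm per 1mm fwd [ 0.69428825 -0.71969703]
```

```bash
python3 -m creep '{"translation":[[1.4,-1.3,0.3],[2.2,-2.3,0.5],[3.1,-3.1,0.5],[3.1,-3.1,0.5],[3.1,-3.1,0.5]],"yaw":[0,0,0,0,0],"gripper":[185,185,185,185,185]}'
python3 f.py
```

```text
time_s: 16.9
ee_pos: [0.5339, -0.057, 0.1017]
eef_rot: [-3.1, -0.004, 0.771]
force: [-7.8, 13.1, 1.9]
grip_width: 0.026
t 16.9 r 0.16064076576271072 ang 0.7806210334772595 yaw 0.7714108131302613 tang 14.820453897454968 rad 3.7204391361789737 fz 1.9281261252606294 mm per 1mm fwd [ 0.70372078 -0.71047664]
```

```bash
python3 -m creep '{"translation":[[1.8,-1.6,0],[1.8,-1.6,0],[1.8,-1.6,0],[1.8,-1.6,0],[1.8,-1.6,0]],"yaw":[0,0,0,0,0],"gripper":[185,185,185,185,185]}'
python3 f.py
python3 -m creep '{"translation":[[1.8,-1.6,0],[1.8,-1.6,0],[1.8,-1.6,0],[1.8,-1.6,0],[1.8,-1.6,0]],"yaw":[0,0,0,0,0],"gripper":[185,185,185,185,185]}'
python3 f.py
```

```text
time_s: 17.32
ee_pos: [0.534, -0.0571, 0.1015]
eef_rot: [-3.095, -0.004, 0.774]
force: [-9.3, 13.2, 5.0]
grip_width: 0.026
t 17.3167 r 0.16061446997629067 ang 0.7816874312354594 yaw 0.7737214437293882 tang 15.947915992798 rad 2.707245756777719 fz 4.9800815974889305 mm per 1mm fwd [ 0.70447804 -0.70972579]
time_s: 17.73
ee_pos: [0.5341, -0.0572, 0.1014]
eef_rot: [-3.09, -0.004, 0.776]
force: [-10.6, 14.2, 6.0]
grip_width: 0.0256
t 17.7333 r 0.16059726322564724 ang 0.7824832518201333 yaw 0.7759273869889189 tang 17.52194128173879 rad 2.523071625377589 fz 5.954124171707253 mm per 1mm fwd [ 0.70504263 -0.70916493]
```

```bash
python3 -m creep '{"translation":[[1.2,-1.1,0.6],[1.1,-1,0.6],[1.1,-1,0.6],[1.1,-1,0.6],[1.1,-1,0.6]],"yaw":[0,0,0,0,0],"gripper":[185,185,185,185,185]}'
python3 f.py
python3 -m creep '{"translation":[[1.2,-1.1,0.6],[1.1,-1,0.6],[1.1,-1,0.6],[1.1,-1,0.6],[1.1,-1,0.6]],"yaw":[0,0,0,0,0],"gripper":[185,185,185,185,185]}'
python3 f.py
```

```text
time_s: 18.15
ee_pos: [0.5336, -0.0566, 0.1015]
eef_rot: [-3.085, -0.003, 0.778]
force: [-6.5, 13.4, -0.4]
grip_width: 0.0259
t 18.15 r 0.16053811634368667 ang 0.7776567917556702 yaw 0.7782675419888712 tang 14.110491181188504 rad 4.712435626259697 fz -0.4471202190753685 mm per 1mm fwd [ 0.70161167 -0.71255951]
time_s: 18.57
ee_pos: [0.5332, -0.0562, 0.1014]
eef_rot: [-3.08, -0.003, 0.78]
force: [-4.8, 12.7, -1.9]
grip_width: 0.0255
t 18.5667 r 0.1605068950455979 ang 0.7737748746847393 yaw 0.7803711647810185 tang 12.471031623575794 rad 5.428302782244655 fz -1.8662595507608313 mm per 1mm fwd [ 0.6988403  -0.71527774]
```

```bash
python3 -m creep '{"translation":[[0,0,0],[-0.7,0.7,0],[-1.4,1.4,0],[-2.1,2.1,0],[-2.1,2.1,0]],"yaw":[0,0,0,0,0],"gripper":[185,185,185,170,150]}'
python3 f.py
python3 -m creep '{"translation":[[0,0,0],[0,0,0],[0,0,0],[0,0,0],[0,0,0]],"yaw":[0,0,0,0,0],"gripper":[100,80,60,60,60]}'
python3 f.py
python3 -m creep '{"translation":[[0,0,15],[0,0,40],[0,0,70],[0,0,105],[-20,0,140]],"yaw":[0,0,0,0,0],"gripper":[60,60,60,60,60]}'
python3 -m creep '{"translation":[[-30,-30,0],[-60,-60,0],[-90,-90,0],[-115,-115,0],[-115,-115,0]],"yaw":[0,0,0,0,0],"gripper":[60,60,60,60,60]}'
python3 - <<'E'
from h import *
snap('scene','s5');snap('top','t5')
A=cv2.imread('pics/s5.png')[190:340,200:370];C=cv2.imread('pics/t5.png')[140:290,240:410]
cv2.imwrite('pics/s5c.png',np.hstack([cv2.resize(x,(400,353)) for x in(A,C)]))
a=cv2.imread('pics/t0.png');b=cv2.imread('pics/t5.png');d=cv2.absdiff(a,b).max(2)>40
n,l,s,c=cv2.connectedComponentsWithStats(d.astype(np.uint8));print(s[(s[:,4]>8)])
E
```

```text
time_s: 18.98
ee_pos: [0.5304, -0.0536, 0.1014]
eef_rot: [-3.079, -0.003, 0.782]
force: [-1.3, 3.2, -1.0]
grip_width: 0.0348
t 18.9833 r 0.16072484670917997 ang 0.7500622307593774 yaw 0.7824810784553176 tang 3.236106144866977 rad 1.216305982446686 fz -0.9633309421335708 mm per 1mm fwd [ 0.68168429 -0.73164645]
time_s: 19.4
ee_pos: [0.5305, -0.0538, 0.1015]
eef_rot: [-3.079, -0.004, 0.783]
force: [-0.3, -0.0, -0.0]
grip_width: 0.0682
t 19.4 r 0.1608030219723864 ang 0.7514295980347075 yaw 0.7825603887587829 tang 0.1949427909522281 rad -0.24515081558493676 fz -0.03994650547938488 mm per 1mm fwd [ 0.68268408 -0.73071365]
time_s: 19.82
ee_pos: [0.5113, -0.0539, 0.2426]
eef_rot: [-3.079, -0.003, 0.783]
force: [-0.7, 0.2, 1.1]
grip_width: 0.0718
time_s: 20.23
ee_pos: [0.3932, -0.1719, 0.243]
eef_rot: [-3.08, -0.003, 0.779]
force: [0.2, 1.1, 1.3]
grip_width: 0.072
[[     0      0    640    480 291081]
 [   288    184      8      9     36]
 [   304    195     21     21    165]
 [   282    202     15      6     56]
 [   428    249     92    174   3510]
 [   419    252     23     38    198]
 [ 
[... 171 characters left out ...]
      9     29]
 [   515    303      4      9      9]
 [   373    304     50     77    717]
 [   420    319      7     13     17]
 [   424    335     16      9     62]
 [   423    347     24     14     88]
 [   192    392    169     88   5584]
 [   346    399    110     49   3133]
 [   349    419      6      7     18]
 [   460    425     25     55    743]
 [   341    431      7     12     16]
 [   327    435      9      4     23]
 [   636    437      4     10     26]
 [   267    439      5      5     16]
 [   309    447      4     20     29]
 [   584    450     56     30   1192]
 [   387    453     19      4     45]
 [   300    470     20     10    108]
 [   453    472      5      8     15]]
```

View pics/s5c.png

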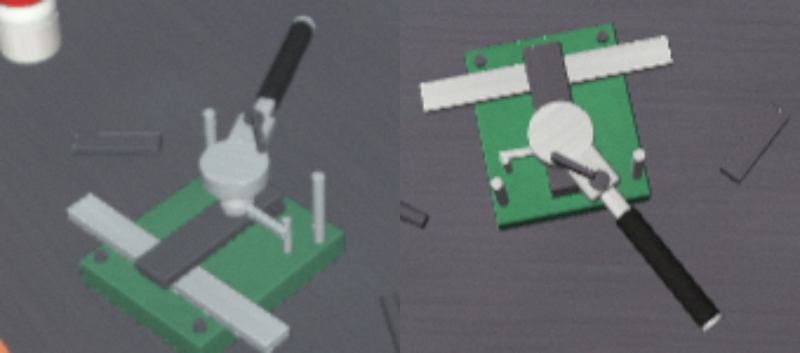

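The tab rests on the pin, at (505,157) in the right panel. The lever's end, at (553,157), is on the left, so loosening. Outside the arm and ratchet, the pictures show no change.

```bash
python3 -c "
from station import ctrl
print(ctrl.hand_in(), ctrl.get_obs()['time_s'])"
```

```text
the job is handed in; nothing more can be done
the job is handed in; nothing more can be done
```

The bolt is backed off against the stop pin with the lever on the loosening side, and the job is handed in at about 20 s of robot time.

- **Lever:** I nudged the fin over with the closed fingertips until it snapped to the left. The readings, taken only at the end of each move, stayed under about 3 N. The bolt had not been turned before that.
- **Turning:** With the jaws loosely around the grip, I swung the handle back to about -0.73 rad. I then brought it round anticlockwise to about +0.53 rad, where the push began to climb.
- **Leaning:** I leaned on the grip for about 1.2 s. The push along the swing read 14.1 to 17.5 N. The total force on the tool, including some pull along the handle and some upward force, peaked at a reading of about 18.7 N. It rose above 15 N in the middle of the hold because the tool tilted slightly, so I eased it back. All of these are readings at the end of each move, so I did not see brief peaks between them.
- **Last checks:** After letting go, the wrist force was near zero. The last pictures show the tab at the pin and the lever still on the left. Comparing the first and last top views showed changes only at the ratchet, the tab and the arm. Things hidden behind the arm could not be compared.

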